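Load the valve checker and hold its test slide on the mark

TASK

Stand the grey radio valve upright in the round well of the grey valve checker and let go of it; then pull the checker's orange spring-return handle out until its pointer stands on the red mark, and keep it there: the job finishes with the gripper still holding the handle steady against its spring. Leave the upright carton, the white insulator and the wooden stamp standing where they are.

Things in the scene. Friction and masses are not known exactly. Their poses are not given: they have to be found in the camera images.
- valve: radio valve: round black base 27 mm in diameter and 18 mm high, above it a grey bulb 24 mm in diameter with a domed tip, 65 mm tall in all, about 0.035 kg, loose, standing on its base on the table; origin at the centre of its underside, z up. It may stand on either side of the checker.
- tester: valve checker, a grey box fixed on the table, 220 mm long (its x), 120 wide (y), 36 high, turned somewhat; origin: centre of its underside, x from the handle end (near the robot) to the well end. On top: well, spring slide with orange handle between two rails 6 mm high, white scale along the right (-y) edge, display 3 mm high along the left, two posts 10 mm high 45 mm either side of the well.
- well (a point): centre of the floor of the well, 16 mm above the table; the well is a round hole 34 mm in diameter and 20 mm deep in the top of the checker, 75 mm behind the checker's centre, so a seated valve stands 45 mm out of it. Axes as the checker's.
- slide (a joint): travel of the spring slide along the checker's -x (toward the robot): 0 m home, 0.065 m at the stop. A spring pulls it home with about 3.6 N at 0 and 120 N/m more as it comes out (about 10 N at 50 mm); let go, it snaps back.
- handle (a point): grip point on the orange handle, an upright fin 12 mm thick along the checker's x, 36 mm wide (y), standing on the slide's plate (40 mm long, top 7 mm above the box) and 41 mm high above it; the point is mid thickness and width, 14 mm below the fin's top, 70 mm above the table; moves with the slide. At home it is 95 mm in front of the well's centre.
- pointer (a point): tip of the slide's black pointer, level with the handle along the checker's x and 48 mm to its right (-y), just above the white scale; moves with the slide.
- mark: red mark fixed on the white scale, a flat strip 10 mm wide along the checker's x and 18 mm along its y; origin at its middle, axes as the checker's; it is set somewhere 30 to 52 mm of slide travel from home. The pointer stands on the mark when it is within the 10 mm width.
- carton: bystander: upright yellow-brown cardboard carton, 35x34x75 mm, loose, standing; origin at the centre of its underside
- insulator: bystander: white porcelain insulator with a waist, 32 mm in diameter, 41 mm tall, loose, standing; origin at the centre of its underside
- stamp: bystander: wooden hand stamp, 22x50x55 mm, loose; origin at the centre of its underside
Mind the look-alikes: they are no part of the job. Several things look just like the valve: the one meant starts farthest to the robot's left.

How it is judged (in metres and radians):
On the way, in this order (a step that is already met when the one before it is completed fails the run):
1. the valve stands in the well, let go (horizontal distance between valve and well below 0.006 m and z of valve in the frame of well between -0.004 and 0.004 m and angle between valve's own z axis and vertical below 0.15 rad and contact force between the fingers and valve below 0.1 N), for 0.2 s.
2. the slide is held out with its pointer on the red mark (x of pointer in the frame of mark between -0.005 and 0.005 m and velocity of joint slide between -0.01 and 0.01 m/s and contact force between the fingers and tester above 2 N), for 0.3 s.
At the end, for the whole second after the job is handed in: The valve stands upright (within 0.15 rad) on the well's floor (within 4 mm; 6 mm of its centre), not touched by the fingers, and the fingers hold the slide still (under 10 mm/s, more than 2 N of finger contact on the checker) with its pointer on the red mark (within 5 mm of its middle) (all of step 1 and all of step 2); the arm keeps its last pose, push and grip.
It fails at once if the carton is moved by more than 20 mm or tipped over (distance of carton from where it was at the start of the episode above 0.02 m or angle between carton's own z axis and vertical above 0.5 rad).
It fails at once if the insulator is moved by more than 20 mm or tipped over (distance of insulator from where it was at the start of the episode above 0.02 m or angle between insulator's own z axis and vertical above 0.5 rad).
It fails at once if the stamp is moved by more than 20 mm or tipped over (distance of stamp from where it was at the start of the episode above 0.02 m or angle between stamp's own z axis and vertical above 0.5 rad).
It also fails if it takes over 48 s, if anything falls off the work surface, if the arm or the gripper's body presses on something with over 40 N, if the wrist force passes 120 N, or if a joint passes its speed limit or range.

ROBOT

A 6-joint arm with a two-finger parallel gripper is mounted at the origin on a cart in front of the work surface, level with it; the furniture and walls round the work are solid. World frame = base frame: x ahead of the robot, y to its left, z up, the work surface at z = 0. Lengths are in m, angles in degrees, forces in N, time in s.
With the tool pointing down it reaches from about 0.425 to 0.95 m from the base axis. Payload 14.7 kg.
Tool frame: the origin (TCP) lies at the very end of the fingers, on their centre line; the grasp point (between the pads) lies 19 mm behind it; z points along the fingers, y is the line along which they close (so a half turn about z gives the same grasp; the last joint's range is limited). The gripper opens to 85 mm and grips with 20 to 120 N. Pads are 22 mm wide; open, the fingers measure 114 mm over their backs; the gripper's body (76 mm by 85 mm) begins 54 mm behind the grasp point. The pads swing forward as they close: fully open they stand 13 mm farther back than shut.
Start: joints at [69.408, 27.513, 91.461, -0, 61.026, -2.67], TCP at [0.2, 0.618, 0.231] pointing down, gripper open.
Joint ranges: [-157.49, 157.49], [-46.99, 117.5], [13.45, 153.17], [-89.5, 269.5], [5.16, 153.95], [-167.48, 167.48]. Speed limits (degrees/s): [108.29, 108.29, 136.94, 172.46, 172.46, 172.46].

INTERFACE

Orientations are given as a 3x3 rotation matrix whose columns are the frame's x, y, z axes.
In Python, from workcell import ctrl gives the robot as it stands.
- The arm moves only by the tool step_arm, never from a script. Its argument "motion" is a list of rows, each an object with "linear": the shift along the tool's x, y, z in m, a list of three; "delta_rot": the turn, a rotation vector about the tool's x, y, z in rad, a list of three; "claw": the opening, from 0 (shut) to 1 (fully open). In form: [{"linear": [tx, ty, tz], "delta_rot": [ax, ay, az], "claw": claw}, ...]. A call has 1 to 12 rows; each row is the pose to reach, as a shift and turn from the pose commanded when the call began, along the tool's axes at that moment; what a row does not reach only later rows make up. A row lasts 1/8 s, in which the tool goes at most 62.5 mm and 10.7 degrees, less where a joint would pass 70% of its speed; a pose out of reach is approached as far as the arm can. A call with a gripper value outside its range is refused whole. The fingers move at their own pace and stop on an object; the grip force is fixed at half the most. Time passes only in rows, so rows that repeat a pose let the fingers close. It gives the time, the measured TCP pose, the force, the opening and the grip force at its end, in the units of the state.
- ctrl.state(): the state, without advancing time (a new reading comes with each control period).
- ctrl.capture(name): name is "scene" or "top" or "wrist"; returns a dict with "img" (400x640x3 uint8, red, green, blue), "range_z" (400x640 float32, m along the optical axis (not along the pixel's ray), 0 where there is no reading), "mtx" (3x3 intrinsics, pixels), "k1" (the pictures are not rectified: a ray, as slopes to the right and down, at radius r is drawn at 1 + k1 r^2 times it, then the intrinsics apply), "rvec" (rotation vector, rad) and "tvec" (3), from world to camera coordinates, as OpenCV has them; the wrist camera has in their place "hand_eye" (4x4, takes a point from camera to tool coordinates, whose origin is the TCP and whose axes are the flange's). Camera axes: x right, y down, z forward; pixel columns grow to the right and rows downward; lengths in m; the calibration is good to about 2 mm. A picture is of the moment at which its call begins: read the wrist's pose just before it.
- ctrl.sign_off(): hands the job in; it is judged then, once.
Trained networks look in a picture, given as the dict that the camera call returned (one of the last four; its "shot" number tells which), for a name from the list of things; names that differ only in an ending like _2 or _b are one class to them, and where a whole thing is asked for, a point or a joint stands for the part that bears it (a point fixed in the world has none). Each returns a list of dicts, best first, with "p" (0 to 1); they miss things now and then, are a little off and sometimes report something else, mostly with a low value. They report only what shows in the picture. A call takes as long as a camera call. They do not tell look-alikes from the thing itself.
- ctrl.outline_of(target, picture): "pixels" (400x640 bool, what is visible of it) and "rect" ([left, top, right, bottom] in pixels, round what is visible of it).
The state is a dict: "time_s": time; "joints": joint angles; "dq": joint speeds; "joint_efforts": joint torques, N m; "eef_pos": TCP position; "orientation": TCP orientation; "force": force on the tool from outside, world axes, zero at the start; "moment": the same for the moment, N m; "gripper_width": opening from 0.0 (shut) to 1.0 (fully open); "gripper_force": force on a finger pad.
Only numpy, scipy, OpenCV 4.12 (cv2) and the standard library are available. Lean on these libraries where they do the work, as an engineer would, in place of code of your own. Each camera call takes 0.05 s, during which the arm holds its last target. There are 200 camera calls.

## Working session

There is one attempt and no reset: what is moved stays moved. The work goes in short steps, Python scripts to look and compute and a tool call to move; the robot and the scene stay as the last step left them, time stands still between calls to the robot, and variables do not carry over. Pictures are saved under pics/ and viewed, at most 10 in all, crops included, and the job is handed in when it is done.

Besides the shell and the picture viewer there is one more tool, called after ">>>" as name(argument=value, ...), one argument or row to a line, values as JSON. step_arm: Moves the arm, as the interface text tells. Its arguments: {"type":"object","properties":{"motion":{"type":"array"}},"required":["motion"]}

```bash
mkdir -p pics; ls
cat > h.py <<'E'
import numpy as np, cv2
from workcell import ctrl
def cam(c,st=None):
    if 'rvec' in c:
        R=cv2.Rodrigues(np.array(c['rvec'],float))[0]; t=np.array(c['tvec'],float).ravel()
        return R,t
    H=np.array(c['hand_eye']); T=np.eye(4); T[:3,:3]=np.array(st['orientation']); T[:3,3]=st['eef_pos']
    W=np.linalg.inv(T@H); return W[:3,:3],W[:3,3]
def rays(c,uv):
    K=np.array(c['mtx']); uv=np.atleast_2d(np.array(uv,float))
    d=(uv-[K[0,2],K[1,2]])/[K[0,0],K[1,1]]; s=d.copy()
    for _ in range(10): s=d/(1+c['k1']*(s**2).sum(1,keepdims=True))
    return np.c_[s,np.ones(len(s))]
def pts(c,uv,st=None):
    "world points by depth"
    R,t=cam(c,st); uv=np.atleast_2d(np.array(uv)).astype(int); z=c['range_z'][uv[:,1],uv[:,0]]
    p=rays(c,uv)*z[:,None]; return ((p-t)@R)[z>0]
def onz(c,uv,z,st=None):
    R,t=cam(c,st); o=-R.T@t; d=rays(c,uv)@R
    return o+d*((z-o[2])/d[:,2])[:,None]
def proj(c,P,st=None):
    R,t=cam(c,st); q=np.atleast_2d(P)@R.T+t; s=q[:,:2]/q[:,2:]
    s=s*(1+c['k1']*(s**2).sum(1,keepdims=True)); K=np.array(c['mtx'])
    return s*[K[0,0],K[1,1]]+[K[0,2],K[1,2]]
def save(c,name,box=None,f=1):
    im=c['img'][:,:,::-1]
    if box: im=im[box[1]:box[3],box[0]:box[2]]
    cv2.imwrite('pics/'+name,cv2.resize(im,None,fx=f,fy=f,interpolation=cv2.INTER_CUBIC))
E
python3 - <<'E'
from h import *
for n in ['top','scene']:
    c=ctrl.capture(n); save(c,n+'0.png')
    for t in ['valve','tester','handle','pointer','mark','carton','insulator','stamp']:
        try:
            for o in ctrl.outline_of(t,c)[:5]:
                v,u=np.nonzero(o['pixels']); P=pts(c,np.c_[u,v])
                print(n,t,round(o['p'],2),[int(x) for x in o['rect']],np.median(P,0).round(3),P[:,2].max().round(3))
        except Exception as e: print(n,t,e)
print(ctrl.state()['time_s'])
E
```

```text
pics
top valve 0.57 [349, 222, 362, 228] [ 0.44  -0.082  0.053] 0.07
top valve 0.53 [382, 254, 390, 264] [ 0.339 -0.16   0.056] 0.065
top valve 0.53 [260, 181, 283, 197] [0.527 0.179 0.046] 0.091
top valve 0.52 [377, 233, 387, 240] [ 0.414 -0.159  0.056] 0.073
top tester 0.95 [246, 151, 285, 224] [0.543 0.182 0.036] 0.091
top handle 0.58 [259, 184, 275, 200] [0.525 0.182 0.063] 0.091
top pointer 0.69 [259, 185, 280, 199] [0.526 0.179 0.051] 0.091
top carton 0.5 [202, 184, 225, 200] [0.518 0.341 0.071] 0.083
top insulator 0.51 [402, 202, 417, 216] [ 0.493 -0.244  0.036] 0.045
top stamp 0.56 [203, 145, 224, 157] [0.659 0.349 0.015] 0.058
top stamp 0.24 [351, 220, 363, 227] [ 0.44  -0.082  0.059] 0.07
scene valve 0.82 [357, 251, 373, 281] [ 0.334 -0.168  0.033] 0.065
scene valve 0.7 [358, 213, 368, 240] [ 0.436 -0.089  0.037] 0.067
scene valve 0.57 [377, 230, 392, 256] [ 0.408 -0.167  0.038] 0.067
scene valve 0.51 [273, 151, 349, 205] [0.524 0.166 0.036] 0.086
scene tester 0.75 [272, 150, 350, 209] [0.524 0.165 0.036] 0.086
scene pointer 0.63 [299, 159, 315, 180] [0.525 0.179 0.058] 0.086
scene mark 0.54 [358, 216, 370, 240] [ 0.436 -0.089  0.036] 0.067
scene carton 0.79 [257, 141, 272, 169] [0.517 0.336 0.049] 0.077
scene insulator 0.71 [426, 237, 438, 257] [ 0.488 -0.251  0.029] 0.042
scene stamp 0.41 [290, 136, 301, 155] [0.657 0.349 0.014] 0.054
0.9
```

View pics/top0.png

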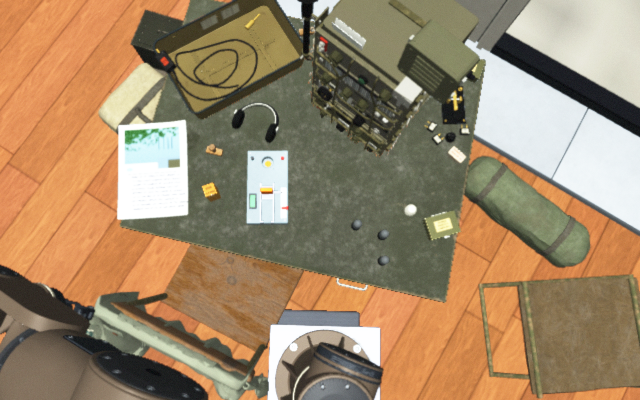

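View pics/scene0.png

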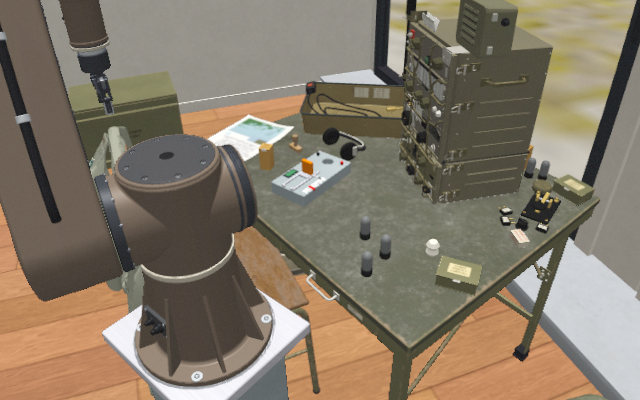

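Top view: three valve look-alikes, A (356,225), B (383,234), C (383,260), with two more beside the radio in scene view (531,167),(543,170). A has the greatest y, so it is the one farthest to the robot's left. The checker is at (267,188), the handle at (267,188), the red mark at (285,208), the carton at (209,190), the stamp at (213,150) and the insulator at (410,210). Next I confirm A in a crop and measure.

Run:
```python
from h import *
c=ctrl.capture('top'); s=ctrl.capture('scene')
im=[cv2.resize(c['img'][140:280,240:420],None,fx=2.8,fy=2.8,interpolation=cv2.INTER_CUBIC)[:,:,::-1],cv2.resize(s['img'][140:290,270:400],None,fx=2.2,fy=2.2,interpolation=cv2.INTER_CUBIC)[:,:,::-1]]
cv2.imwrite('pics/crop1.png',np.hstack([im[0][:330],im[1][:330]]) if 0 else np.hstack([im[0],cv2.copyMakeBorder(im[1],0,im[0].shape[0]-im[1].shape[0],0,0,0)]))
for nm,k in (('top',c),('scene',s)):
    v,u=np.mgrid[0:400,0:640]; uv=np.c_[u.ravel(),v.ravel()]; uv=uv[k['range_z'].ravel()>0]; P=pts(k,uv)
    for A in [(.437,-.085),(.411,-.163),(.337,-.164)]:
        m=(np.hypot(*(P[:,:2]-A).T)<.035)&(P[:,2]>.012)
        print(nm,'valve',A,m.sum(),P[m].mean(0).round(4),P[m].min(0).round(3),P[m].max(0).round(3), 'hi',P[m&(P[:,2]>.055)].mean(0).round(4))
    m=(abs(P[:,0]-.55)<.16)&(abs(P[:,1]-.18)<.1)&(abs(P[:,2]-.036)<.007)
    r=cv2.minAreaRect(P[m,:2].astype(np.float32)*1000); print(nm,r,cv2.boxPoints(r).round(0).tolist(),np.median(P[m,2]))
    m=(abs(P[:,0]-.55)<.16)&(abs(P[:,1]-.18)<.1)&(P[:,2]>.055)
    print('handle',P[m].mean(0).round(4),P[m].min(0).round(3),P[m].max(0).round(3))
st=ctrl.state();print(st['time_s'],np.array(st['orientation']).round(3).tolist(),st['gripper_width']); w=ctrl.capture('wrist'); print(np.array(w['hand_eye']).round(3).tolist(),w['mtx'])
```

```text
top valve (0.437, -0.085) 82 [ 0.4413 -0.0829  0.0505] [ 0.431 -0.095  0.014] [ 0.456 -0.072  0.067] hi [ 0.4425 -0.0849  0.0607]
top valve (0.411, -0.163) 87 [ 0.415  -0.1605  0.0498] [ 0.404 -0.174  0.015] [ 0.429 -0.15   0.069] hi [ 0.4167 -0.1628  0.0617]
top valve (0.337, -0.164) 85 [ 0.3401 -0.1608  0.0497] [ 0.329 -0.175  0.012] [ 0.354 -0.15   0.069] hi [ 0.3415 -0.1631  0.0608]
top ((573.1495971679688, 184.43826293945312), (265.78436279296875, 119.79606628417969), 2.1626229286193848) [[438.0, 239.0], [443.0, 120.0], [708.0, 130.0], [704.0, 249.0]] 0.03578327767271308
handle [0.5621 0.1824 0.0752] [0.524 0.165 0.055] [0.709 0.2   0.09 ]
scene valve (0.437, -0.085) 191 [ 0.4374 -0.0879  0.0412] [ 0.429 -0.097  0.013] [ 0.451 -0.072  0.066] hi [ 0.44   -0.0856  0.0603]
scene valve (0.411, -0.163) 218 [ 0.4104 -0.1665  0.0404] [ 0.401 -0.177  0.012] [ 0.427 -0.152  0.065] hi [ 0.4139 -0.1646  0.0604]
scene valve (0.337, -0.164) 230 [ 0.3349 -0.1671  0.0409] [ 0.326 -0.178  0.012] [ 0.35  -0.153  0.066] hi [ 0.338  -0.1652  0.0604]
scene ((572.3363037109375, 187.01312255859375), (271.5798645019531, 128.7086181640625), 2.0778143405914307) [[434.0, 246.0], [439.0, 118.0], [710.0, 128.0], [706.0, 256.0]] 0.03637714262843535
handle [0.54   0.1813 0.0707] [0.52  0.164 0.055] [0.71  0.204 0.086]
1.0 [[-0.951, 0.308, -0.0], [0.308, 0.951, -0.0], [0.0, -0.0, -1.0]] 0.9996050164836651
[[0.001, -0.964, -0.266, 0.066], [1.0, 0.001, -0.001, -0.001], [0.001, -0.266, 0.964, -0.142], [0.0, 0.0, 0.0, 1.0]] [[302.10203325   0.         315.84116477]
 [  0.         302.10203325 195.60125606]
 [  0.           0.           1.        ]]
```

View pics/crop1.png

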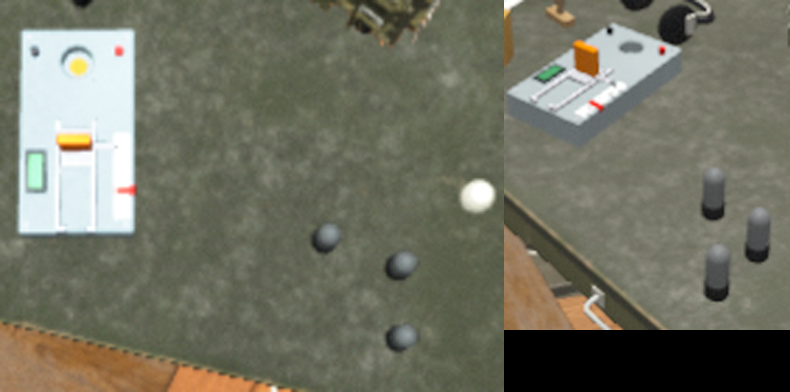

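The crop confirms three identical valves. A is the upper-left one in the top view, with the largest y, at about (0.441,-0.085); the other two lie at y≈-0.163. Next I move above the checker for a close look.

>>> step_arm(
  motion=[
    {"linear":[-0.478,-0.308,0],"delta_rot":[0,0,1.22],"claw":1},
    {"linear":[-0.478,-0.308,0],"delta_rot":[0,0,1.22],"claw":1},
    {"linear":[-0.478,-0.308,0],"delta_rot":[0,0,1.22],"claw":1},
    {"linear":[-0.478,-0.308,0],"delta_rot":[0,0,1.22],"claw":1},
    {"linear":[-0.478,-0.308,0],"delta_rot":[0,0,1.22],"claw":1},
    {"linear":[-0.478,-0.308,0],"delta_rot":[0,0,1.22],"claw":1},
    {"linear":[-0.478,-0.308,0],"delta_rot":[0,0,1.22],"claw":1},
    {"linear":[-0.478,-0.308,0],"delta_rot":[0,0,1.22],"claw":1},
    {"linear":[-0.478,-0.308,0],"delta_rot":[0,0,1.22],"claw":1},
    {"linear":[-0.478,-0.308,0],"delta_rot":[0,0,1.22],"claw":1},
    {"linear":[-0.478,-0.308,0],"delta_rot":[0,0,1.22],"claw":1},
    {"linear":[-0.478,-0.308,0],"delta_rot":[0,0,1.22],"claw":1},
  ],
)

```text
time_s: 2.55
eef_pos: [0.5592, 0.1793, 0.2313]
orientation: [[-0.039, 0.999, -0.0], [0.999, 0.039, 0.0], [0.0, -0.0, -1.0]]
force: [-0.5, -0.0, 0.2]
gripper_width: 1.0
gripper_force: 0.0
```

```bash
cat > look.py <<'E'
from h import *
import sys
def tester(k,st):
    v,u=np.mgrid[0:400,0:640]; uv=np.c_[u.ravel(),v.ravel()]; uv=uv[k['range_z'].ravel()>0]; P=pts(k,uv,st)
    box=(abs(P[:,0]-.56)<.125)&(abs(P[:,1]-.18)<.1)
    m=box&(abs(P[:,2]-.036)<.005)
    r=cv2.minAreaRect(P[m,:2].astype(np.float32)*1000); print('box',r,'z',np.median(P[m,2]).round(4))
    m=box&(P[:,2]>.06)&(P[:,0]<.59)
    h=P[m]; print('handle',h.mean(0).round(4),h.min(0).round(4),h.max(0).round(4),'top',np.median(h[h[:,2]>.078],0).round(4))
    print(cv2.minAreaRect(h[h[:,2]>.078][:,:2].astype(np.float32)*1000))
    hsv=cv2.cvtColor(k['img'],cv2.COLOR_RGB2HSV); H,S,V=cv2.split(hsv)
    v,u=np.nonzero(((H<6)|(H>174))&(S>130)&(V>90)); q=onz(k,np.c_[u,v],.0365,st)
    g=(abs(q[:,0]-.5)<.06)&(abs(q[:,1]-.13)<.035); print('mark',q[g].mean(0).round(4),cv2.minAreaRect(q[g][:,:2].astype(np.float32)*1000),g.sum())
E
python3 - <<'E'
from look import *
st=ctrl.state(); k=ctrl.capture('wrist'); save(k,'w1.png')
print(st['time_s'],np.array(st['eef_pos']).round(4),np.array(st['orientation']).round(3).tolist(),st['force'])
tester(k,st)
# well rim: dark hole pixels near expected
v,u=np.mgrid[0:400,0:640]; uv=np.c_[u.ravel(),v.ravel()]; P=onz(k,uv,.036,st); D=k['range_z'].ravel()
R,t=cam(k,st); Q=(rays(k,uv)*D[:,None]-t)@R
m=(abs(P[:,0]-.62)<.04)&(abs(P[:,1]-.18)<.035)&(Q[:,2]<.031)
print('well rim',P[m].mean(0),cv2.minEnclosingCircle(P[m,:2].astype(np.float32)*1000),m.sum(),'floor z',np.percentile(Q[m,2],[5,50]))
E
```

```text
2.55 [0.5592 0.1793 0.2313] [[-0.039, 0.999, -0.0], [0.999, 0.039, 0.0], [0.0, -0.0, -1.0]] [-0.53779124 -0.01741884  0.17601667]
box ((551.2364501953125, 182.02310180664062), (220.5297088623047, 121.11155700683594), 2.474102258682251) z 0.0351
handle [0.5334 0.1883 0.3079] [0.4845 0.1629 0.0607] [0.59   0.2001 0.3337] top [0.5321 0.1887 0.3143]
((537.934814453125, 183.2548828125), (106.1250228881836, 34.73098373413086), 5.28726863861084)
mark [0.4874 0.1265 0.0365] ((487.38427734375, 126.86441040039062), (20.103073120117188, 9.496772766113281), 89.2392349243164) 117
well rim [0.62491167 0.18654569 0.036     ] ((635.3350830078125, 193.13040161132812), 29.155033111572266) 667 floor z [0.01366515 0.01539432]
```

View pics/w1.png

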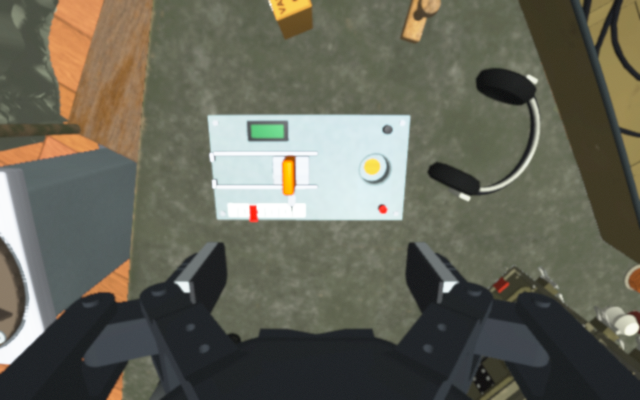

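The wrist view shows the checker (210-410, 115-220): well with yellow floor at (374,168), handle at (289,175), pointer at (292,207), red mark at (253,213). The box fit is 220.5×121 mm with the top at 35 mm, as the text says. Now to valve A.

>>> step_arm(
  motion=[
    {"linear":[-0.259,-0.128,0.09],"delta_rot":[0,0,0],"claw":1},
    {"linear":[-0.259,-0.128,0.09],"delta_rot":[0,0,0],"claw":1},
    {"linear":[-0.259,-0.128,0.09],"delta_rot":[0,0,0],"claw":1},
    {"linear":[-0.259,-0.128,0.09],"delta_rot":[0,0,0],"claw":1},
    {"linear":[-0.259,-0.128,0.09],"delta_rot":[0,0,0],"claw":1},
    {"linear":[-0.259,-0.128,0.09],"delta_rot":[0,0,0],"claw":1},
    {"linear":[-0.259,-0.128,0.09],"delta_rot":[0,0,0],"claw":1},
  ],
)

```text
time_s: 3.48
eef_pos: [0.4423, -0.0847, 0.1416]
orientation: [[-0.038, 0.999, 0.001], [0.999, 0.038, 0.0], [-0.0, 0.001, -1.0]]
force: [0.3, 0.1, -0.4]
gripper_width: 0.997
gripper_force: 0.0
```

Run:
```python
from look import *
st=ctrl.state(); k=ctrl.capture('wrist'); save(k,'w2.png')
print(st['time_s'],np.array(st['eef_pos']).round(4),np.array(st['orientation']).round(3).tolist())
v,u=np.mgrid[0:400,0:640]; uv=np.c_[u.ravel(),v.ravel()]; uv=uv[k['range_z'].ravel()>0]; P=pts(k,uv,st)
for A in [(.441,-.085),(.415,-.163)]:
    m=(np.hypot(*(P[:,:2]-A).T)<.03)&(P[:,2]>.01)&(P[:,2]<.075); q=P[m]
    print(m.sum(),q.min(0).round(4),q.max(0).round(4),'tip',q[q[:,2]>.0625].mean(0).round(4))
    f=lambda p:np.hypot(q[:,0]-p[0],q[:,1]-p[1])-.012
    from scipy.optimize import least_squares
    q=q[(q[:,2]>.022)&(q[:,2]<.05)]; print(len(q), least_squares(f,A,loss='soft_l1',f_scale=.001).x.round(4))
for o in ctrl.outline_of('valve',k): print(round(o['p'],2),o['rect'])
```

```text
3.475 [ 0.4423 -0.0847  0.1416] [[-0.038, 0.999, 0.001], [0.999, 0.038, 0.0], [-0.0, 0.001, -1.0]]
1049 [ 0.4318 -0.0956  0.0101] [ 0.4576 -0.0715  0.0651] tip [ 0.4446 -0.0855  0.0633]
188 [ 0.4446 -0.0852]
1213 [ 0.4046 -0.1745  0.01  ] [ 0.4312 -0.1508  0.0647] tip [ 0.4182 -0.1641  0.0633]
388 [ 0.418  -0.1641]
0.76 [302.0, 172.4, 334.1, 211.6]
0.73 [272.4, 246.1, 300.6, 301.3]
```

View pics/w2.png

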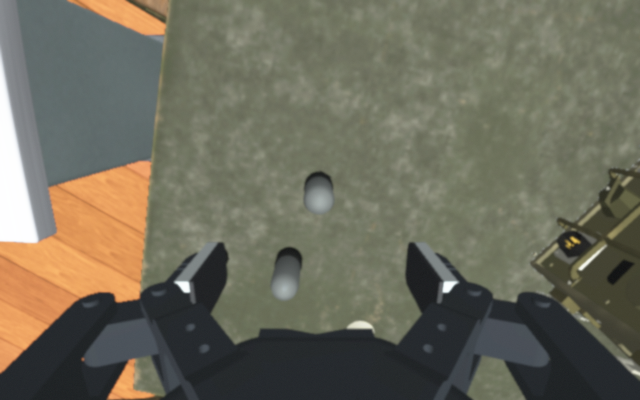

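The wrist view shows A at (318,192) and B at (286,275). The fit puts A at (0.4445,-0.0853), 65 mm tall, matching the top and scene views. I grasp A.

>>> step_arm(
  motion=[
    {"linear":[-0.001,0.002,0.055],"delta_rot":[0,0,0],"claw":1},
    {"linear":[-0.001,0.002,0.09],"delta_rot":[0,0,0],"claw":1},
    {"linear":[-0.001,0.002,0.115],"delta_rot":[0,0,0],"claw":1},
    {"linear":[-0.001,0.002,0.115],"delta_rot":[0,0,0],"claw":1},
    {"linear":[-0.001,0.002,0.115],"delta_rot":[0,0,0],"claw":0},
    {"linear":[-0.001,0.002,0.115],"delta_rot":[0,0,0],"claw":0},
    {"linear":[-0.001,0.002,0.115],"delta_rot":[0,0,0],"claw":0},
    {"linear":[-0.001,0.002,0.115],"delta_rot":[0,0,0],"claw":0},
    {"linear":[-0.001,0.002,0.115],"delta_rot":[0,0,0],"claw":0},
    {"linear":[-0.001,0.002,0.115],"delta_rot":[0,0,0],"claw":0},
  ],
)

```text
time_s: 4.82
eef_pos: [0.4446, -0.0865, 0.0271]
orientation: [[-0.038, 0.999, 0.002], [0.999, 0.038, -0.0], [-0.0, 0.002, -1.0]]
force: [-1.8, 2.0, 15.2]
gripper_width: 0.269
gripper_force: 58.0
```

>>> step_arm(
  motion=[
    {"linear":[0,0,-0.04],"delta_rot":[0,0,0],"claw":0},
    {"linear":[0,0,-0.09],"delta_rot":[0,0,0],"claw":0},
    {"linear":[0.046,0.034,-0.09],"delta_rot":[0,0,0],"claw":0},
    {"linear":[0.094,0.068,-0.09],"delta_rot":[0,0,0],"claw":0},
    {"linear":[0.14,0.102,-0.09],"delta_rot":[0,0,0],"claw":0},
    {"linear":[0.187,0.136,-0.09],"delta_rot":[0,0,0],"claw":0},
    {"linear":[0.23,0.168,-0.09],"delta_rot":[0,0,0],"claw":0},
    {"linear":[0.2646,0.1917,-0.09],"delta_rot":[0,0,0],"claw":0},
    {"linear":[0.2646,0.1917,-0.09],"delta_rot":[0,0,0],"claw":0},
    {"linear":[0.2646,0.1917,-0.09],"delta_rot":[0,0,0],"claw":0},
  ],
)

```text
time_s: 6.08
eef_pos: [0.6248, 0.1851, 0.1161]
orientation: [[-0.038, 0.999, -0.001], [0.999, 0.038, -0.0], [-0.0, -0.001, -1.0]]
force: [-0.5, -0.5, -0.5]
gripper_width: 0.267
gripper_force: 59.3
```

Run:
```python
from look import *
from scipy.optimize import least_squares
st=ctrl.state(); k=ctrl.capture('wrist'); e=np.array(st['eef_pos'])
print(st['time_s'],e.round(4),st['gripper_width'],st['force'])
v,u=np.mgrid[0:400,0:640]; uv=np.c_[u.ravel(),v.ravel()]; uv=uv[k['range_z'].ravel()>0]; P=pts(k,uv,st)
# held valve relative to TCP
d=P-e; m=(np.hypot(d[:,0],d[:,1])<.03)&(d[:,2]<.045)&(d[:,2]>-.04)
q=d[m]; print('held',m.sum(),q.min(0).round(4),q.max(0).round(4))
for lo,hi,r in ((-.026,-.01,.0135),(-.006,.03,.012)):
    s=q[(q[:,2]>lo)&(q[:,2]<hi)&(abs(q[:,0])<.014)]
    if len(s)>20: print(lo,len(s),least_squares(lambda p:np.hypot(s[:,0]-p[0],s[:,1]-p[1])-r,(0,0),loss='soft_l1',f_scale=.001).x.round(4))
m=(abs(P[:,0]-.56)<.125)&(abs(P[:,1]-.18)<.1)&(abs(P[:,2]-.036)<.004)
r=cv2.minAreaRect(P[m,:2].astype(np.float32)*1000); print('box',r)
# box from top/scene: predicted-well hough in both wrist pics and top
for nm in ('top','scene'):
    c=ctrl.capture(nm); b=proj(c,[.626,.185,.036])[0]; print(nm,b)
bw=proj(k,[.6262,.1853,.036],st)[0]; print(bw)
vis=dict(k); im=k['img'].copy()
th=np.linspace(0,2*np.pi,60); 
for z,rr in ((.036,.017),(.016,.017)):
    cv2.polylines(im,[proj(k,np.c_[.6262+rr*np.cos(th),.1853+rr*np.sin(th),0*th+z],st).round().astype(int)],True,(255,0,255))
vis['img']=im; x,y=map(int,bw); save(vis,'w3.png',(max(0,x-130),max(0,y-100),x+130,min(400,y+100)),3)
```

```text
6.075 [0.6248 0.1851 0.1161] 0.26713650713285664 [-0.51747613 -0.50006989 -0.51428874]
held 7421 [-0.0297 -0.0135 -0.0261] [0.029  0.0161 0.045 ]
-0.026 559 [0.0002 0.0004]
-0.006 2221 [0.0002 0.0011]
box ((550.6671142578125, 181.80279541015625), (220.98074340820312, 122.20649719238281), 2.2471725940704346)
top [267.56296187 161.18715346]
scene [327.74445498 160.70907121]
[317.27857161 201.21105378]
```

View pics/w3.png

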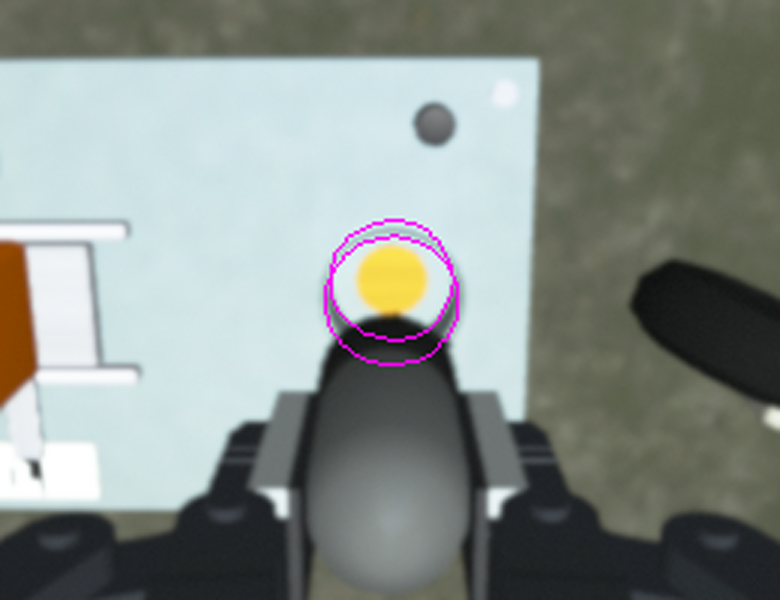

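The predicted rim and floor circles lie on the well, and the yellow floor disc is centred at (392,281) in the crop. The valve hangs straight, about 0.7 mm off the TCP. I lower it into the well.

>>> step_arm(
  motion=[
    {"linear":[-0.0005,0.0012,0.02],"delta_rot":[0,0,0],"claw":0},
    {"linear":[-0.0005,0.0012,0.035],"delta_rot":[0,0,0],"claw":0},
    {"linear":[-0.0005,0.0012,0.045],"delta_rot":[0,0,0],"claw":0},
    {"linear":[-0.0005,0.0012,0.055],"delta_rot":[0,0,0],"claw":0},
    {"linear":[-0.0005,0.0012,0.065],"delta_rot":[0,0,0],"claw":0},
    {"linear":[-0.0005,0.0012,0.072],"delta_rot":[0,0,0],"claw":0},
    {"linear":[-0.0005,0.0012,0.072],"delta_rot":[0,0,0],"claw":0},
    {"linear":[-0.0005,0.0012,0.072],"delta_rot":[0,0,0],"claw":0},
  ],
)

```text
time_s: 7.22
eef_pos: [0.6268, 0.185, 0.0444]
orientation: [[-0.038, 0.999, 0.0], [0.999, 0.038, 0.0], [0.0, 0.0, -1.0]]
force: [0.3, 0.3, -0.1]
gripper_width: 0.27
gripper_force: 59.2
```

>>> step_arm(
  motion=[
    {"linear":[0,0,0.001],"delta_rot":[0,0,0],"claw":0},
    {"linear":[0,0,0.001],"delta_rot":[0,0,0],"claw":0.5},
    {"linear":[0,0,0.001],"delta_rot":[0,0,0],"claw":0.8},
    {"linear":[0,0,0.001],"delta_rot":[0,0,0],"claw":1},
    {"linear":[0,0,0.001],"delta_rot":[0,0,0],"claw":1},
    {"linear":[0,0,0.001],"delta_rot":[0,0,0],"claw":1},
    {"linear":[0,0,-0.03],"delta_rot":[0,0,0],"claw":1},
    {"linear":[0,0,-0.08],"delta_rot":[0,0,0],"claw":1},
    {"linear":[0,0,-0.12],"delta_rot":[0,0,0],"claw":1},
    {"linear":[0,0,-0.12],"delta_rot":[0,0,0],"claw":1},
  ],
)

```text
time_s: 8.48
eef_pos: [0.6287, 0.1855, 0.1678]
orientation: [[-0.038, 0.999, 0.006], [0.999, 0.038, 0.001], [0.001, 0.006, -1.0]]
force: [0.6, -1.0, -0.6]
gripper_width: 1.003
gripper_force: 0.0
```

Run:
```python
from look import *
from scipy.optimize import least_squares
st=ctrl.state(); k=ctrl.capture('wrist'); e=np.array(st['eef_pos']); save(k,'w4.png')
print(st['time_s'],e.round(4),st['gripper_width'])
v,u=np.mgrid[0:400,0:640]; uv=np.c_[u.ravel(),v.ravel()]; uv=uv[k['range_z'].ravel()>0]; P=pts(k,uv,st)
m=(np.hypot(P[:,0]-.626,P[:,1]-.185)<.03)&(P[:,2]>.04)&(P[:,2]<.1); q=P[m]
print('valve top',q[:,2].max().round(4),'tip',q[q[:,2]>q[:,2].max()-.003].mean(0).round(4))
s=q[q[:,2]<.066]; print(len(s),least_squares(lambda p:np.hypot(s[:,0]-p[0],s[:,1]-p[1])-.012,(.626,.185),loss='soft_l1',f_scale=.001).x.round(4))
m=(abs(P[:,0]-.53)<.03)&(abs(P[:,1]-.18)<.03)&(P[:,2]>.075)&(P[:,2]<.1); h=P[m]
print('fin top',h.mean(0).round(4),np.median(h[:,2]),cv2.minAreaRect(h[:,:2].astype(np.float32)*1000))
hsv=cv2.cvtColor(k['img'],cv2.COLOR_RGB2HSV); H,S,V=cv2.split(hsv)
v,u=np.nonzero(((H<6)|(H>174))&(S>130)&(V>90)); q=onz(k,np.c_[u,v],.0365,st)
g=(abs(q[:,0]-.49)<.03)&(abs(q[:,1]-.13)<.02); print('mark',q[g].mean(0).round(4),cv2.minAreaRect(q[g][:,:2].astype(np.float32)*1000),g.sum())
```

```text
8.475 [0.6287 0.1855 0.1678] 1.0030750982854424
valve top 0.0805 tip [0.6271 0.1863 0.0787]
156 [0.6268 0.1862]
fin top [0.5328 0.1833 0.0818] 0.08243992671808481 ((531.4989013671875, 182.35382080078125), (12.654373168945312, 35.64885711669922), 2.107473850250244)
mark [0.4873 0.1268 0.0365] ((487.4894104003906, 127.04377746582031), (10.197709083557129, 20.17115592956543), 2.3459768295288086) 175
```

View pics/w4.png

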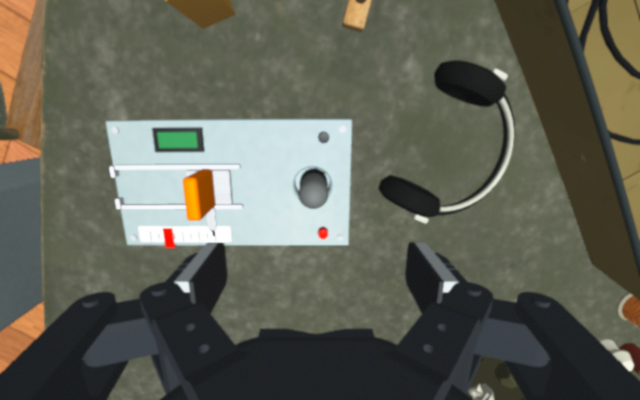

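The wrist view shows the valve standing in the well at (314,187), with its top at 80.5 mm (81 expected) and its centre within 1 mm of the well's. The fin is at (198,195) and the red mark at (169,238). Now to the handle.

>>> step_arm(
  motion=[
    {"linear":[0,-0.05,0],"delta_rot":[0,0,0],"claw":1},
    {"linear":[0,-0.0955,0],"delta_rot":[0,0,0],"claw":1},
    {"linear":[0,-0.0955,0.02],"delta_rot":[0,0,0],"claw":1},
    {"linear":[0,-0.0955,0.04],"delta_rot":[0,0,0],"claw":1},
    {"linear":[0,-0.0955,0.06],"delta_rot":[0,0,0],"claw":1},
    {"linear":[0,-0.0955,0.06],"delta_rot":[0,0,0],"claw":1},
    {"linear":[0,-0.0955,0.06],"delta_rot":[0,0,0],"claw":1},
  ],
)

```text
time_s: 9.4
eef_pos: [0.5311, 0.1813, 0.1042]
orientation: [[-0.038, 0.999, -0.001], [0.999, 0.038, -0.0], [-0.0, -0.001, -1.0]]
force: [0.3, -0.7, 1.1]
gripper_width: 1.0
gripper_force: 0.0
```

>>> step_arm(
  motion=[
    {"linear":[0.0005,0.0003,0.025],"delta_rot":[0,0,0],"claw":1},
    {"linear":[0.0005,0.0003,0.045],"delta_rot":[0,0,0],"claw":1},
    {"linear":[0.0005,0.0003,0.053],"delta_rot":[0,0,0],"claw":1},
    {"linear":[0.0005,0.0003,0.053],"delta_rot":[0,0,0],"claw":1},
    {"linear":[0.0005,0.0003,0.053],"delta_rot":[0,0,0],"claw":0},
    {"linear":[0.0005,0.0003,0.053],"delta_rot":[0,0,0],"claw":0},
    {"linear":[0.0005,0.0003,0.053],"delta_rot":[0,0,0],"claw":0},
    {"linear":[0.0005,0.0003,0.053],"delta_rot":[0,0,0],"claw":0},
    {"linear":[0.0005,0.0003,0.053],"delta_rot":[0,0,0],"claw":0},
    {"linear":[0.0005,0.0003,0.053],"delta_rot":[0,0,0],"claw":0},
  ],
)

```text
time_s: 10.65
eef_pos: [0.531, 0.1818, 0.0516]
orientation: [[-0.038, 0.999, -0.001], [0.999, 0.038, -0.0], [-0.0, -0.001, -1.0]]
force: [-5.6, 0.1, 10.0]
gripper_width: 0.131
gripper_force: 58.7
```

The fin is gripped. The mark lies about 46 mm of travel from home, so I pull along the tool's -y.

>>> step_arm(
  motion=[
    {"linear":[0,-0.005,0],"delta_rot":[0,0,0],"claw":0},
    {"linear":[0,-0.01,0],"delta_rot":[0,0,0],"claw":0},
    {"linear":[0,-0.016,0],"delta_rot":[0,0,0],"claw":0},
    {"linear":[0,-0.022,0],"delta_rot":[0,0,0],"claw":0},
    {"linear":[0,-0.028,0],"delta_rot":[0,0,0],"claw":0},
    {"linear":[0,-0.034,0],"delta_rot":[0,0,0],"claw":0},
    {"linear":[0,-0.04,0],"delta_rot":[0,0,0],"claw":0},
    {"linear":[0,-0.044,0],"delta_rot":[0,0,0],"claw":0},
    {"linear":[0,-0.046,0],"delta_rot":[0,0,0],"claw":0},
    {"linear":[0,-0.046,0],"delta_rot":[0,0,0],"claw":0},
    {"linear":[0,-0.046,0],"delta_rot":[0,0,0],"claw":0},
    {"linear":[0,-0.046,0],"delta_rot":[0,0,0],"claw":0},
  ],
)

```text
time_s: 12.15
eef_pos: [0.4872, 0.1802, 0.0517]
orientation: [[-0.038, 0.999, 0.003], [0.999, 0.038, 0.001], [0.0, 0.003, -1.0]]
force: [7.3, -3.8, -0.5]
gripper_width: 0.128
gripper_force: 58.6
```

Run:
```python
from look import *
st=ctrl.state(); k=ctrl.capture('wrist'); e=np.array(st['eef_pos'])
b=proj(k,[.487,.13,.037],st)[0]; x,y=map(int,b); print(b,proj(k,[.6265,.1858,.07],st)[0]); print(e.round(4))
a=k['img'][max(0,y-70):y+70,max(0,x-100):x+100]; top=ctrl.capture('top'); sc=ctrl.capture('scene')
t=top['img'][145:230,240:295]; s=sc['img'][140:215,265:355]
f=lambda i,w,h: cv2.resize(i,(w,h),interpolation=cv2.INTER_CUBIC)
im=np.hstack([f(a,int(400*a.shape[1]/a.shape[0]),400),f(t,258,400)])
print(a.shape,im.shape); cv2.imwrite('pics/fin.png',cv2.resize(im[:,:,::-1],(min(800,im.shape[1]),int(400*min(1,800/im.shape[1])))))
for c,n in ((k,'w'),(top,'top'),(sc,'scene')):
    S_=st if n=='w' else None
    hsv=cv2.cvtColor(c['img'],cv2.COLOR_RGB2HSV); H,S,V=cv2.split(hsv)
    v,u=np.nonzero(((H<6)|(H>174))&(S>110)&(V>90)); q=onz(c,np.c_[u,v],.0365,S_); g=(abs(q[:,0]-.487)<.02)&(abs(q[:,1]-.127)<.018); print(n,'mark',q[g].mean(0).round(4),g.sum())
    v,u=np.nonzero((V<90)); q=onz(c,np.c_[u,v],.038,S_); g=(abs(q[:,0]-.487)<.025)&(abs(q[:,1]-.137)<.012); print(n,'dark',q[g].mean(0).round(4),g.sum())
    P=pts(c,np.argwhere(c['range_z']>0)[:,::-1],S_); m=(np.hypot(P[:,0]-.626,P[:,1]-.185)<.02)&(P[:,2]>.05)&(P[:,2]<.1)
    if m.any(): print(n,'valve',P[m].mean(0).round(4),P[m,2].max().round(4))
```

```text
[311.68626513 312.02451848] [611.54827459 260.35437161]
[0.4872 0.1802 0.0517]
(140, 200, 3) (400, 829, 3)
w mark [0.4879 0.1227 0.0365] 257
w dark [0.4854 0.1379 0.038 ] 1781
w valve [0.6203 0.1888 0.0681] 0.0811
top mark [nan nan nan] 0
top dark [nan nan nan] 0
scene mark [0.4881 0.1294 0.0365] 11
scene dark [nan nan nan] 0
scene valve [0.6209 0.1833 0.0663] 0.0832<stdin>:12: RuntimeWarning: Mean of empty slice.
  ret = um.true_divide(
<stdin>:13: RuntimeWarning: Mean of empty slice.
```

View pics/fin.png

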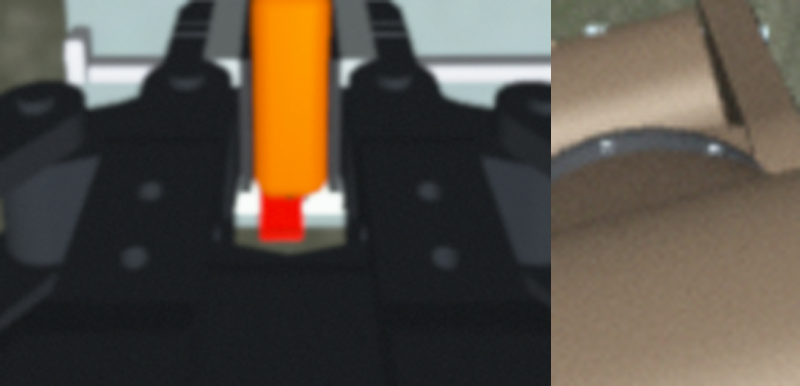

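The crop shows the fin held between the pads, hiding the pointer, with the red mark just left of the fin's middle at (281,218). By the measured poses about 1.5-2 mm more travel is needed, so I pull a little more and check.

>>> step_arm(
  motion=[
    {"linear":[0,-0.001,0],"delta_rot":[0,0,0],"claw":0},
    {"linear":[0,-0.002,0],"delta_rot":[0,0,0],"claw":0},
    {"linear":[0,-0.002,0],"delta_rot":[0,0,0],"claw":0},
    {"linear":[0,-0.002,0],"delta_rot":[0,0,0],"claw":0},
    {"linear":[0,-0.002,0],"delta_rot":[0,0,0],"claw":0},
    {"linear":[0,-0.002,0],"delta_rot":[0,0,0],"claw":0},
  ],
)

```text
time_s: 13.05
eef_pos: [0.4852, 0.1801, 0.0517]
orientation: [[-0.038, 0.999, 0.003], [0.999, 0.038, 0.001], [0.0, 0.003, -1.0]]
force: [8.7, -4.2, 0.2]
gripper_width: 0.131
gripper_force: 58.6
```

Run:
```python
from look import *
st=ctrl.state(); k=ctrl.capture('wrist'); e=np.array(st['eef_pos']); print(e.round(4),st['force'],st['gripper_force'])
H,S,V=cv2.split(cv2.cvtColor(k['img'],cv2.COLOR_RGB2HSV))
v,u=np.nonzero((H>9)&(H<22)&(S>150)&(V>120)&(np.abs(np.arange(640)[None]-316)<60)&(np.arange(400)[:,None]>150))
P=pts(k,np.c_[u,v],st); P=P[(abs(P[:,1]-.18)<.025)&(P[:,2]>.076)&(P[:,2]<.09)]; r=cv2.minAreaRect(P[:,:2].astype(np.float32)*1000); print('fin top',r,P[:,2].mean())
a=np.deg2rad(2.3); ax=np.array([np.cos(a),np.sin(a)])
v,u=np.nonzero(((H<6)|(H>174))&(S>110)&(V>90)); q=onz(k,np.c_[u,v],.0365,st); q=q[(abs(q[:,0]-.487)<.02)&(abs(q[:,1]-.127)<.018)]
s=q[:,:2]@ax; print('mark along x',s.mean(),s.min(),s.max(),'first',np.array([.4876,.1268])@ax,'fin',np.array(r[0])/1000@ax,'tcp',e[:2]@ax)
R=np.array(st['orientation']); print(R.round(3).tolist())
```

```text
[0.4852 0.1801 0.0517] [ 8.66745487 -4.20038264  0.19088875] 58.6128830909729
fin top ((485.4132080078125, 180.87417602539062), (11.48370361328125, 35.6782112121582), 1.4776159524917603) 0.08245095732413613
mark along x 0.4924228355782169 0.4875370931090605 0.4974127849310562 first 0.4922958983509324 fin 0.49228096166267765 tcp 0.4920557614144352
[[-0.038, 0.999, 0.003], [0.999, 0.038, 0.001], [0.0, 0.003, -1.0]]
```

The fin, and so the pointer, and the middle of the mark agree within 0.4 mm, and the spring force reads about 9 N. I hand the job in.

```bash
python3 -c "
from workcell import ctrl
print(max(abs(x) for x in ctrl.state()['dq'])); print(ctrl.sign_off())"
```

```text
0.10706325251918976
the job is handed in; nothing more can be done
None
```

I handed the job in: the valve stands upright in the well, let go, and the gripper holds the handle out with its pointer on the red mark, within about 0.4 mm of its middle; sign-off returned no verdict.

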